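# Brush out and load the parts washer

## Robot

A 6-joint arm with a two-finger parallel gripper is mounted at the origin on the work surface. World frame = base frame: x ahead of the robot, y to its left, z up, the work surface at z = 0. Lengths are in m, angles in rad, forces in N, time in s.
With the tool pointing down it reaches from about 0.3 to 0.875 m from the base axis. Payload 6.4 kg.
Tool frame: the origin (TCP) lies midway between the tips of the shut fingers; the grasp point (between the pads) lies 19 mm behind it; x points along the fingers, y is the direction in which the jaws open and shut, and the axes are right-handed (so a half turn about x gives the same grasp; the last joint's range is limited). The gripper opens to 85 mm and grips with 20 to 120 N. Pads are 22 mm wide; open, the fingers measure 114 mm over their backs; the gripper's body (76 mm by 85 mm) begins 54 mm behind the grasp point. The pads swing forward as they close: fully open they stand 13 mm farther back than shut.
Start: joints at [-1.513, 0.181, 1.607, -0, 1.354, -0.206], TCP at [0.15, -0.555, 0.231] pointing down, gripper open.
Joint ranges: [-2.99, 2.99], [-0.89, 2.07], [0.3, 2.58], [-1.14, 4.28], [0, 2.63], [-3.12, 3.12]. Speed limits (rad/s): [2.57, 2.57, 3.01, 3.14, 3.14, 3.14].

## Interface

Orientations are given as a unit quaternion [w, x, y, z].
In Python, from bench import ctrl gives the robot as it stands.
- The arm moves only by the tool step_arm, never from a script. Its argument "motion" is a list of rows, each a list of 7 numbers: the shift along the tool's x, y, z in mm, then the turn, a rotation vector about the tool's x, y, z in degrees, then the closure in counts, from 0 (fully open) to 255 (shut). In form: [[tx, ty, tz, rx, ry, rz, hand], ...]. A call has 1 to 10 rows; each row is the pose to reach, as a shift and turn from the pose commanded when the call began, along the tool's axes at that moment; what a row does not reach only later rows make up. A row lasts 1/8 s, in which the tool goes at most 62.5 mm and 10.7 degrees, less where a joint would pass 70% of its speed; a pose out of reach is approached as far as the arm can. A call with a gripper value outside its range is refused whole. The fingers move at their own pace and stop on an object; the grip force is fixed at half the most. Time passes only in rows, so rows that repeat a pose let the fingers close. It gives the time, the measured TCP pose, the force and the opening at its end, in the units of the state.
- ctrl.get_obs(): the state, without advancing time (a new reading comes with each control period).
- ctrl.camera(name): name is "scene" or "top"; returns (picture, depth): 420x560x3 uint8, red, green, blue; 420x560 float32, m along the optical axis (not along the pixel's ray), 0 where there is no reading.
- ctrl.camera_info(name): a dict with "fx", "fy", "cx", "cy" (pixels), "dist_coeffs" ([k1, k2, p1, p2, k3] as OpenCV has them; the pictures are not rectified), "T" (4x4, takes a point from camera to world coordinates). Camera axes: x right, y down, z forward; pixel columns grow to the right and rows downward; lengths in m; the calibration is good to about 2 mm. A picture is of the moment at which its call begins. camera_info takes no time and is no camera call.
- ctrl.hand_in(): hands the job in, once; it reports no verdict.
The state is a dict: "time_s": time; "q": joint angles; "dq": joint speeds; "joint_efforts": joint torques, N m; "eef_pos": TCP position; "eef_rot": TCP orientation; "wrist_force": force on the tool from outside, world axes, zero at the start; "torque": the same for the moment, N m; "opening": opening from 0.0 (shut) to 1.0 (fully open).
Only numpy, scipy, OpenCV 4.12 (cv2) and the standard library are available. Lean on these libraries where they do the work, as an engineer would, in place of code of your own. Each camera call takes 0.05 s, during which the arm holds its last target. There are 200 camera calls.

## Task

Get the parts washer ready and load it: lift its counterweighted lid past the balance point so that it rests fully open by itself, then take the long blue brush, dip its bristles well into the green pot and scrub the strainer cup in the washer with two strokes, each going down nearly to the bottom and up again most of the way, and then hang the brush back in its stand. Lay every module from the bench upright and flat on the washer's floor beside the cup, not on one another, and leave the lid open and the other things on the bench where they are.

Things in the scene. Friction and masses are not known exactly. Their poses are not given: they have to be found in the camera images.
- washer: parts washer, fixed: open steel basin 300 (x) x 240 (y) x 70 mm high, walls and floor 6 mm thick; origin: centre of its underside, z up. The strainer cup stands fixed in it at (98, -20) mm; the modules go on the bare floor beside it, origin x from -144 to +60 and y from -114 to +114 mm. A module lying flat has its origin at z = 6 mm.
- lid (a joint): washer lid, rad: 0 = closed (start), 1.8 = fully open against its stop, leaning outward to the washer's +y. White plate 300 x 242 mm with a yellow loop handle, on a hinge along the washer's x at y = +130, z = 76 mm; a red counterweight above the hinge tips over with it. Below about 0.6 rad it falls shut, beyond that it falls open by itself and stays. Lifting takes about 2 N at the handle; the swing is damped.
- lid_handle (a point): middle of the yellow handle bar: round, 12 mm thick, 120 mm long along the washer's x, 288 mm from the hinge axis; about 45 mm of open space between bar and lid edge. When closed at washer y = -158, z = 78 mm; it moves on a circle about the hinge. Free to turn between the fingers.
- lid_hinge (a point): middle of the hinge axis of the lid, fixed on the washer; x along the axis.
- cup_floor (a point): centre of the inner floor of the aluminium strainer cup in the washer: inner diameter 68 mm, inner depth 57 mm, open at the top, fixed.
- pot: green dip pot, fixed, open: outer diameter 84, inner 76, height 60 mm, inner floor 5 mm up (empty). Origin: centre of its underside.
- pot_floor (a point): centre of the pot's inner floor; the rim is 55 mm above it.
- brush: long blue bottle brush, upright, origin at the centre of the underside of its white guard disc (60 mm diameter, 8 mm thick), z up along the brush. Above the disc an straight round orange handle 20 mm thick from z = 8 to 52 mm. Below it a white shaft 28 mm thick and bristles 30 mm thick from z = -60 to the tip at -125 mm. 0.12 kg. Grip the handle from above.
- brush_tip (a point): lower end of the bristles, 125 mm below the brush's origin.
- brush_grip (a point): middle of the handle, 29 mm above the brush's origin: where to hold it.
- stand: black brush stand, fixed: plate 90 x 90 mm, top 145 mm above the table, with a 44 mm square hole through which the brush hangs, its guard disc lying on the plate. Origin: centre of its underside.
- stand_top (a point): centre of the stand's hole at the plate's top face; the brush's origin lies here (within a few mm) when it hangs.
- module1: instrument-cluster module, one of four alike: white plate 80 x 56 x 12 mm (long side along its x) with a green board, and centred on it a black heat sink 44 mm along x, 24 mm wide along y, rising straight from 12 to 56 mm; grip it across its 24 mm. About 0.12 kg. Origin: centre of the underside, z up. Two to four are present; the others are absent (None).
- module2: instrument-cluster module, another of four alike: white plate 80 x 56 x 12 mm (long side along its x) with a green board, and centred on it a black heat sink 44 mm along x, 24 mm wide along y, rising straight from 12 to 56 mm; grip it across its 24 mm. About 0.12 kg. Origin: centre of the underside, z up. Two to four are present; the others are absent (None).
- module3: instrument-cluster module, a third of four alike: white plate 80 x 56 x 12 mm (long side along its x) with a green board, and centred on it a black heat sink 44 mm along x, 24 mm wide along y, rising straight from 12 to 56 mm; grip it across its 24 mm. About 0.12 kg. Origin: centre of the underside, z up. Two to four are present; the others are absent (None).
- module4: instrument-cluster module, a fourth of four alike: white plate 80 x 56 x 12 mm (long side along its x) with a green board, and centred on it a black heat sink 44 mm along x, 24 mm wide along y, rising straight from 12 to 56 mm; grip it across its 24 mm. About 0.12 kg. Origin: centre of the underside, z up. Two to four are present; the others are absent (None).
- bottle: bystander: amber bottle, 54 mm diameter, 130 mm high, origin under its centre; leave alone.
- spool: bystander: grey spool 60 mm diameter, 50 mm high, origin under its centre; leave alone.
- capacitor: bystander: blue can capacitor 30 mm diameter, 45 mm high, standing near the pot and stand, origin under its centre; leave alone.
- driver: bystander: red screwdriver 190 mm long lying in front on the right; leave alone.
- screwcup: bystander: small black bowl 70 mm wide, 40 mm high, origin under its centre; leave alone.
- jar: bystander: white jar 60 mm diameter, 70 mm high with red cap, origin under its centre; leave alone.

How it is judged:
On the way, in this order (a step that is already met when the one before it is completed fails the run):
1. the lid rests open by itself (beyond 1.6 rad, not touched, still) (value of joint lid above 1.6 rad and contact force between each of the fingers, the arm and lid below 0.1 N and velocity of joint lid between -0.05 and 0.05 rad/s), for 0.4 s.
2. the bristle tip is in the pot, less than 30 mm above its floor (horizontal distance between brush_tip and pot_floor below 0.036 m and z of brush_tip in the frame of pot_floor below 0.03 m), for 0.2 s.
3. first stroke: the tip is in the cup, less than 22 mm above its floor (horizontal distance between brush_tip and cup_floor below 0.034 m and z of brush_tip in the frame of cup_floor below 0.022 m), for 0.1 s.
4. first stroke: the tip is up again, over 38 mm above the cup's floor, still over the cup (horizontal distance between brush_tip and cup_floor below 0.034 m and z of brush_tip in the frame of cup_floor above 0.038 m), for 0.05 s.
5. second stroke: less than 22 mm above the cup's floor again (all of step 3), for 0.1 s.
6. second stroke: over 38 mm above the cup's floor again, still over the cup (all of step 4), for 0.05 s.
7. the brush hangs in its stand, released (horizontal distance between brush and stand_top below 0.016 m and z of brush in the frame of stand_top between -0.006 and 0.008 m and angle between brush's own z axis and vertical below 0.12 rad and contact force between the fingers and brush below 0.1 N), for 0.3 s.
At the end, for the whole second after the job is handed in: The lid stands open (beyond 1.6 rad) untouched; the brush hangs upright in the stand on its guard disc (within 16 mm of the hole's centre, within 8 mm in height); every module present lies flat (under 0.12 rad) on the washer's floor (within 8 mm) beside the cup, at rest (all of step 7 and value of joint lid above 1.6 rad and contact force between each of the fingers, the arm and lid below 0.1 N and x of module1 in the frame of washer between -0.144 and 0.06 m and y of module1 in the frame of washer between -0.114 and 0.114 m and z of each of module1, module2, module3, module4 in the frame of washer below 0.014 m and angle between each of module1, module2, module3, module4's own z axis and vertical below 0.12 rad and linear speed of each of module1, module2, module3, module4 below 0.03 m/s and x of module2 in the frame of washer between -0.144 and 0.06 m and y of module2 in the frame of washer between -0.114 and 0.114 m and x of module3 in the frame of washer between -0.144 and 0.06 m and y of module3 in the frame of washer between -0.114 and 0.114 m and x of module4 in the frame of washer between -0.144 and 0.06 m and y of module4 in the frame of washer between -0.114 and 0.114 m).
It fails at once if a bystander is moved more than 50 mm or tipped over (distance of any of bottle, spool, capacitor, driver, screwcup, jar from where it was at the start of the episode above 0.05 m or angle between any of bottle, spool, capacitor, screwcup, jar's own z axis and vertical above 0.6 rad).
Of module1, module2, module3, module4 only 2 to 4 are there at a start; the rules pass over those that are not, and their reading is None.
At some moment in a run one of module1, module2, module3, module4 may be knocked a few centimetres aside while the robot is not near it.
Once in a run the grip may slacken for a moment while it holds something.
It also fails if it takes over 210 s, if anything falls off the work surface, if the arm or the gripper's body presses on something with over 40 N, if the wrist force passes 120 N, or if a joint passes its speed limit or range.

## Working session

There is one attempt and no reset: what is moved stays moved. The work goes in short steps, Python scripts to look and compute and a tool call to move; the robot and the scene stay as the last step left them, time stands still between calls to the robot, and variables do not carry over. Pictures are saved under pics/ and viewed, about 12 in all and at most 16, crops included, and the job is handed in when it is done.

Besides the shell and the picture viewer there is one more tool, called after "Emit:" in YAML: its name, and indented under it one key for each argument. step_arm: Moves the arm, as the interface text tells. Its arguments: {"type":"object","properties":{"motion":{"type":"array","items":{"type":"array","items":{"type":"number"}}}},"required":["motion"]}

```bash
mkdir -p pics; ls
cat > h.py <<'E'
import numpy as np, cv2
from bench import ctrl
from scipy.spatial.transform import Rotation as R
def shot(n):
    im,d=ctrl.camera(n); np.savez(f'/tmp/{n}.npz',im=im,d=d); return im,d
def load(n):
    z=np.load(f'/tmp/{n}.npz'); return z['im'],z['d']
def cloud(n,d):
    c=ctrl.camera_info(n); K=np.array([[c['fx'],0,c['cx']],[0,c['fy'],c['cy']],[0,0,1]])
    h,w=d.shape; uv=np.stack(np.meshgrid(np.arange(w),np.arange(h)),-1).reshape(-1,1,2).astype(float)
    p=cv2.undistortPoints(uv,K,np.array(c['dist_coeffs'])).reshape(h,w,2)
    P=np.dstack([p*d[...,None],d]); T=np.array(c['T']); return P@T[:3,:3].T+T[:3,3]
def pix(n,X):
    c=ctrl.camera_info(n); K=np.array([[c['fx'],0,c['cx']],[0,c['fy'],c['cy']],[0,0,1]]); T=np.linalg.inv(np.array(c['T']))
    return cv2.projectPoints(np.array(X,float).reshape(-1,1,3),cv2.Rodrigues(T[:3,:3])[0],T[:3,3],K,np.array(c['dist_coeffs']))[0].reshape(-1,2)
def save(n,im): cv2.imwrite(f'pics/{n}.png',cv2.cvtColor(im,cv2.COLOR_RGB2BGR))
def pose():
    o=ctrl.get_obs(); q=o['eef_rot']; return np.array(o['eef_pos']),R.from_quat([q[1],q[2],q[3],q[0]]).as_matrix(),o
E
python3 - <<'E'
from h import *
np.set_printoptions(precision=3,suppress=True)
for n in('top','scene'):
    im,d=shot(n); save(n+'0',cv2.resize(im,(800,600))); c=ctrl.camera_info(n); print(n,c['T'],c['fx'],(d==0).mean())
p,M,o=pose();print(p,M,o)
E
```

```text
pics
top [[-0.009 -0.997  0.073  0.436]
 [-1.     0.008 -0.015 -0.024]
 [ 0.014 -0.073 -0.997  1.348]
 [ 0.     0.     0.     1.   ]] 435.84144233821337 0.004068877551020408
scene [[-0.105  0.627 -0.772  1.424]
 [ 0.994  0.077 -0.073  0.032]
 [ 0.014 -0.775 -0.632  0.85 ]
 [ 0.     0.     0.     1.   ]] 505.29890338221855 0.003958333333333334
[ 0.15  -0.555  0.23 ] [[-0.     0.261 -0.965]
 [ 0.002 -0.965 -0.261]
 [-1.    -0.001 -0.   ]] {'time_s': 0.1, 'q': array([-1.513,  0.181,  1.608,  0.   ,  1.354, -0.206]), 'dq': array([ 0.   , -0.003, -0.002, -0.002,  0.   , -0.   ]), 'joint_efforts': array([  0.   , -44.588, -35.224,  -0.   ,   0.004,  -0.   ]), 'eef_pos': array([ 0.15 , -0.555,  0.23 ]), 'eef_rot': array([ 0.092,  0.701,  0.094, -0.701]), 'wrist_force': array([ 0.464, -0.14 ,  0.525]), 'torque': array([-0.03 , -0.043,  0.063]), 'opening': 1.003335923018519}
```

View pics/top0.png

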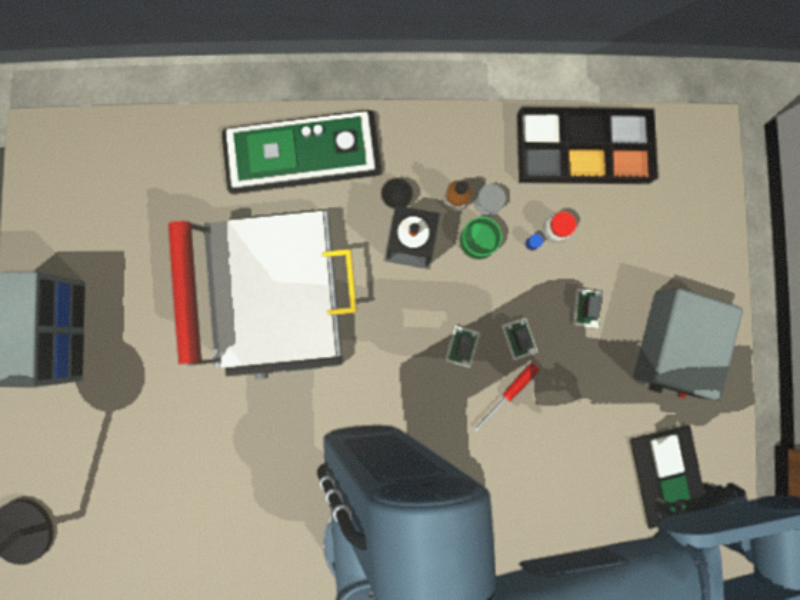

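View pics/scene0.png

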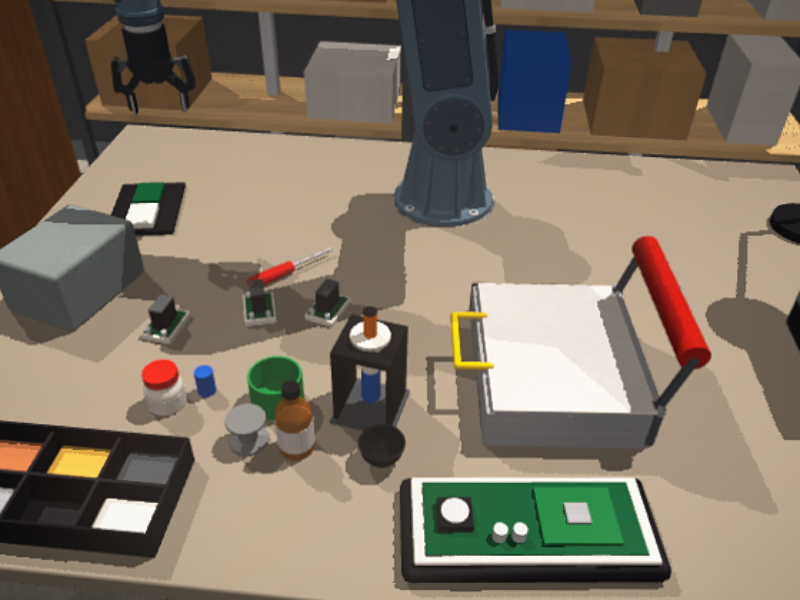

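The top view shows the washer (lid closed) with the red counterweight at left (175–345, 210–370) and the yellow handle at (342, 282). The stand with the brush is at (413, 237) and the pot at (482, 237). There are three modules, at (463, 345), (520, 337) and (588, 307), all in 800x600 pixels. The scene view also shows three modules. Next I measure.

```bash
cat > m.py <<'E'
from h import *
np.set_printoptions(precision=4,suppress=True)
def clusters(P,m,minn=25):
    n,l,s,c=cv2.connectedComponentsWithStats(m.astype(np.uint8),connectivity=8)
    return [P[l==i] for i in range(1,n) if s[i,4]>=minn]
def rect(q):
    (c,s,a)=cv2.minAreaRect((q[:,:2]*1000).astype(np.float32)); b=cv2.boxPoints((c,s,a))
    e=[b[1]-b[0],b[2]-b[1]]; e=max(e,key=np.linalg.norm); return np.array(c),sorted(s),np.degrees(np.arctan2(e[1],e[0]))%180
E
python3 - <<'E'
from m import *
for n in('top','scene'):
    im,d=load(n);P=cloud(n,d);hsv=cv2.cvtColor(im,cv2.COLOR_RGB2HSV).astype(int);H,S,V=hsv[...,0],hsv[...,1],hsv[...,2];z=P[...,2]
    ok=(d>0)&(P[...,0]>.2)&(P[...,0]<.95)&(abs(P[...,1])<.75)
    t=ok&(abs(z)<.01);print(n,'table z',np.median(z[t]))
    def rep(name,m,mn=25):
        for q in clusters(P,m&ok,mn):
            c,s,a=rect(q);print(name,c,'size',np.array(s),'ang',round(a,1),'z med',np.median(q[:,2]),q[:,2].max(),len(q))
    rep('lid',(S<40)&(V>150)&(z>.06)&(z<.1),300)
    rep('yellow',(H>20)&(H<35)&(S>150)&(z>.05),20)
    rep('red',((H<6)|(H>174))&(S>150)&(z>.02),30)
    rep('green',(H>45)&(H<75)&(S>150)&(z>.045)&(z<.075),30)
    rep('sink',(V<90)&(z>.045)&(z<.065)&(P[...,1]<0),15)
    rep('plate',(z>.005)&(z<.02)&(P[...,1]<0)&(P[...,0]<.55),60)
    rep('orange',(H<14)&(S>150)&(z>.15),5)
    rep('disc',(S<50)&(V>130)&(z>.14)&(z<.17),20)
    rep('standtop',(z>.13)&(z<.17)&(P[...,1]<.0),60)
E
```

```text
top table z 0.0006250578531705742
lid [544.7073 209.7979] size [252.9526 301.998 ] ang 5.2 z med 0.07885397573936737 0.0886324456955101 7305
yellow [557.4244  69.3725] size [ 55.7689 131.1068] ang 5.5 z med 0.08369519829291405 0.09057402298604567 248
red [ 678.0237 -399.5318] size [48.8271 49.4945] ang 90.6 z med 0.0709191703384705 0.07945235997834788 230
red [530.7556 358.9554] size [ 38.4117 266.2716] ang 4.6 z med 0.19264517689743976 0.200365932657804 1221
red [ 344.8609 -311.1579] size [21.145  90.7658] ang 136.7 z med 0.02465454750468954 0.03168312090535119 175
green [876.5317 202.3667] size [25.7547 55.7508] ang 88.6 z med 0.047109325593898244 0.05384155502694932 68
sink [ 870.1964 -468.8324] size [142.0678 302.1781] ang 88.8 z med 0.04984536200077505 0.05898475931699676 257
sink [ 788.8206 -455.7512] size [ 90.9779 308.3222] ang 72.9 z med 0.050300680096183825 0.058001607726950066 219
sink [ 440.9001 -588.8871] size [  7.8061 194.8337] ang 164.4 z med 0.05560080358584296 0.06462824398464573 166
sink [ 502.5879 -455.5196] size [16.3549 45.7722] ang 0.9 z med 0.05318036713330498
[... 4090 characters left out ...]
05536084638436 0.01993849406837178 308
plate [ 501.6375 -464.1462] size [61.5405 82.5634] ang 173.4 z med 0.013426961635970791 0.019973181775796434 355
orange [532.8414 354.1517] size [ 41.6173 272.9727] ang 6.3 z med 0.189845671171313 0.19784855428142334 1919
orange [650.6628 -80.0461] size [10.8757 20.2034] ang 82.6 z med 0.17546859601360076 0.19527622996376615 127
disc [643.8537 -79.3247] size [58.1078 61.1202] ang 9.3 z med 0.15320496857442578 0.15721946882210813 349
standtop [647.1255 -79.9436] size [91.3042 94.5413] ang 169.5 z med 0.14602209944613181 0.16985849013843934 1424
standtop [ 741.0983 -178.303 ] size [22.6796 23.448 ] ang 45.9 z med 0.13110788646121285 0.13395914452519375 69
```

```bash
cat >> m.py <<'E'
def go(x,y,z,yaw=None):
    """mm, tool-y yaw deg (mod 180) -> shift and turn about tool x (tool down)"""
    p,M,o=pose(); s=M.T@(np.array([x,y,z])/1000-p)*1000
    cur=np.degrees(np.arctan2(M[1,1],M[0,1])); r=0
    if yaw is not None: r=-((yaw-cur+90)%180-90)
    tilt=np.degrees(np.arccos(-M[2,0]))
    print('shift',s.round(1),'rx',round(r,1),'| tcp',(p*1000).round(1),'yaw',round(cur,1),'tilt',round(tilt,2),'open',round(o['opening'],2),'F',np.round(o['wrist_force'],1),'t',round(o['time_s'],2),'q6',round(o['q'][5],2))
E
python3 - <<'E'
from m import *
for n in('top','scene'):
    im,d=load(n);P=cloud(n,d);hsv=cv2.cvtColor(im,cv2.COLOR_RGB2HSV).astype(int);H,S,V=hsv[...,0],hsv[...,1],hsv[...,2];z=P[...,2]
    m=(H>20)&(H<35)&(S>150)&(z>.05)&(P[...,0]>.4)&(P[...,0]<.7)&(P[...,1]>0)&(P[...,1]<.12)
    q=P[m]*1000; a=np.radians(5.1); yd=np.array([-np.sin(a),np.cos(a)]);xd=np.array([yd[1],-yd[0]])
    v=q[:,:2]@yd;u=q[:,:2]@xd; lo=np.percentile(v,1); b=v<lo+11; vm=(v[b].min()+v[b].max())/2;um=(u.min()+u.max())/2
    print(n,lo,v[b].mean(),um,'bar',um*xd+np.median(v[b])*yd,q[b][:,2].max(),np.median(q[b][:,2]), np.degrees(np.polyfit(u[b],v[b],1)[0]/1)+5.1)
go(560,47,200,-85)
E
```

```text
top -8.167933497872225 -3.511528080654983 561.3729543691695 bar [559.4622  46.41  ] 90.57402298604566 84.12677544229952 5.068832450140107
scene -9.472504617357586 -4.431357489005502 561.6947423195961 bar [559.8593  45.5806] 88.58825277353455 83.47269010421554 5.115062505054775
shift [  31.4 -473.9 -552.7] rx 10.1 | tcp [ 149.9 -554.6  230.5] yaw -74.9 tilt 0.09 open 1.0 F [ 0.5 -0.1  0.5] t 0.1 q6 -0.21
```

Emit:
step_arm:
  motion:
    - [0, -40, -46, 1, 0, 0, 80]
    - [0, -87, -101, 3, 0, 0, 160]
    - [0, -134, -156, 4, 0, 0, 160]
    - [0, -181, -211, 5, 0, 0, 160]
    - [0, -228, -266, 6, 0, 0, 160]
    - [0, -275, -321, 7, 0, 0, 160]
    - [10, -322, -376, 8, 0, 0, 160]
    - [20, -370, -431, 9, 0, 0, 160]
    - [31, -417, -486, 10, 0, 0, 160]
    - [31, -464, -541, 10.1, 0, 0, 160]

```text
time_s: 1.35
eef_pos: [0.5008, -0.0389, 0.2061]
eef_rot: [-0.031, -0.706, -0.031, 0.707]
wrist_force: [0.4, -1.2, 0.6]
opening: 0.372
```

```bash
python3 -c "
from m import *
go(560,46,63,-84.9)"
```

```text
shift [143.  -79.4 -66.5] rx -0.1 | tcp [500.8 -38.9 206.1] yaw -85.0 tilt 0.03 open 0.37 F [ 0.4 -1.2  0.6] t 1.35 q6 1.17
```

Emit:
step_arm:
  motion:
    - [0, 0, 0, 0, 0, 0, 160]
    - [0, 0, 0, 0, 0, 0, 160]

```text
time_s: 1.6
eef_pos: [0.4998, -0.0408, 0.2061]
eef_rot: [-0.031, -0.706, -0.031, 0.707]
wrist_force: [-0.7, -0.5, -0.5]
opening: 0.375
```

```bash
python3 -c "
from m import *
go(560,46,63,-84.9)"
```

```text
shift [143.1 -81.1 -67.8] rx -0.0 | tcp [499.8 -40.8 206.1] yaw -84.9 tilt 0.07 open 0.37 F [-0.7 -0.5 -0.5] t 1.6 q6 1.16
```

Emit:
step_arm:
  motion:
    - [0, -40, -34, 0, 0, 0, 160]
    - [0, -81, -68, 0, 0, 0, 160]
    - [30, -81, -68, 0, 0, 0, 160]
    - [70, -81, -68, 0, 0, 0, 160]
    - [110, -81, -68, 0, 0, 0, 160]
    - [130, -81, -68, 0, 0, 0, 160]
    - [143, -81, -68, 0, 0, 0, 160]
    - [143, -81, -68, 0, 0, 0, 160]

```text
time_s: 2.6
eef_pos: [0.5603, 0.0446, 0.0631]
eef_rot: [-0.03, -0.706, -0.03, 0.707]
wrist_force: [0.5, 0.3, -0.0]
opening: 0.375
```

```bash
python3 -c "
from m import *
go(560,46,63,-84.9)
im,d=shot('scene');save('s1',cv2.resize(im[150:350,180:447],(800,600)))"
```

```text
shift [ 0.1 -1.5  0.2] rx -0.2 | tcp [560.3  44.6  63.1] yaw -85.1 tilt 0.08 open 0.37 F [ 0.5  0.3 -0. ] t 2.6 q6 1.35
```

View pics/s1.png

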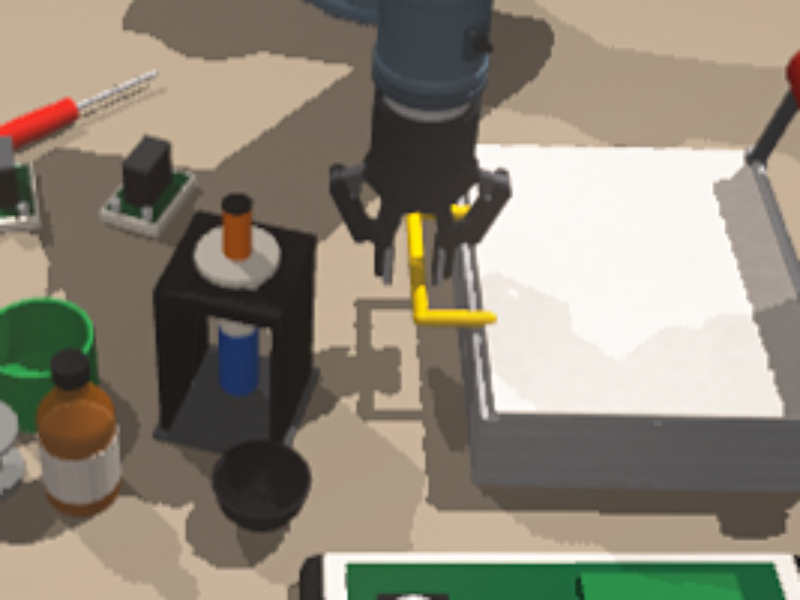

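The bar sits between the fingers, at about (417, 260) in the crop. I close on it and lift along the arc.

Emit:
step_arm:
  motion:
    - [0, -1, 0, 0, 0, 0, 255]
    - [0, -1, 0, 0, 0, 0, 255]
    - [0, -1, 0, 0, 0, 0, 255]
    - [0, -1, 0, 0, 0, 0, 255]
    - [-29, -2, 0, 0, 0, 0, 255]
    - [-57, -7, 0, 0, 0, 0, 255]
    - [-85, -14, 0, 0, 0, 0, 255]
    - [-112, -24, 0, 0, 0, 0, 255]
    - [-138, -36, 0, 0, 0, 0, 255]
    - [-163, -51, 0, 0, 0, 0, 255]

```text
time_s: 3.9
eef_pos: [0.5569, 0.0972, 0.2274]
eef_rot: [0.031, 0.707, 0.031, -0.706]
wrist_force: [5.2, 7.7, -8.0]
opening: 0.107
```

```bash
python3 -c "
from m import *
go(560,46,63,-84.9)"
```

```text
shift [164.4  51.3   1.7] rx -0.1 | tcp [556.9  97.2 227.4] yaw -85.0 tilt 0.11 open 0.11 F [ 5.2  7.7 -8. ] t 3.9 q6 1.45
```

Emit:
step_arm:
  motion:
    - [-23, -18, 0, 0, 0, 0, 255]
    - [-44, -37, 0, 0, 0, 0, 255]
    - [-63, -59, 0, 0, 0, 0, 255]
    - [-79, -82, 0, 0, 0, 0, 255]
    - [-94, -107, 0, 0, 0, 0, 255]
    - [-105, -134, 0, 0, 0, 0, 255]
    - [-115, -161, 0, 0, 0, 0, 255]
    - [-121, -189, 0, 0, 0, 0, 255]
    - [-124, -218, 0, 0, 0, 0, 255]
    - [-125, -246, 0, 0, 0, 0, 255]

```text
time_s: 5.15
eef_pos: [0.5356, 0.3423, 0.3542]
eef_rot: [0.031, 0.708, 0.031, -0.705]
wrist_force: [2.3, -1.2, 1.8]
opening: 0.109
```

```bash
python3 -c "
from m import *
go(560,46,63,-84.9)"
```

```text
shift [291.2 297.2   3.1] rx -0.1 | tcp [535.6 342.3 354.2] yaw -85.0 tilt 0.27 open 0.11 F [ 2.3 -1.2  1.8] t 5.15 q6 1.87
```

Emit:
step_arm:
  motion:
    - [1, -20, 0, 0, 0, 0, 255]
    - [5, -46, 0, 0, 0, 0, 255]
    - [6, -50, 0, 0, 0, 0, 255]
    - [6, -52, 0, 0, 0, 0, 140]
    - [6, -54, 0, 0, 0, 0, 120]
    - [6, -54, 0, 0, 0, 0, 120]
    - [-10, -54, 0, 0, 0, 0, 120]
    - [-30, -54, 0, 0, 0, 0, 120]
    - [-60, -54, 0, 0, 0, 0, 120]
    - [-90, -54, 0, 0, 0, 0, 120]

```text
time_s: 6.4
eef_pos: [0.5303, 0.395, 0.444]
eef_rot: [0.031, 0.707, 0.031, -0.706]
wrist_force: [1.1, 1.1, -0.3]
opening: 0.531
```

```bash
python3 -c "
from m import *
go(560,46,63,-84.9)
im,d=shot('scene');save('s2',cv2.resize(im,(800,600)))"
```

```text
shift [380.8 350.4   1.2] rx -0.1 | tcp [530.3 395.  444. ] yaw -85.0 tilt 0.07 open 0.53 F [ 1.1  1.1 -0.3] t 6.4 q6 1.94
```

View pics/s2.png

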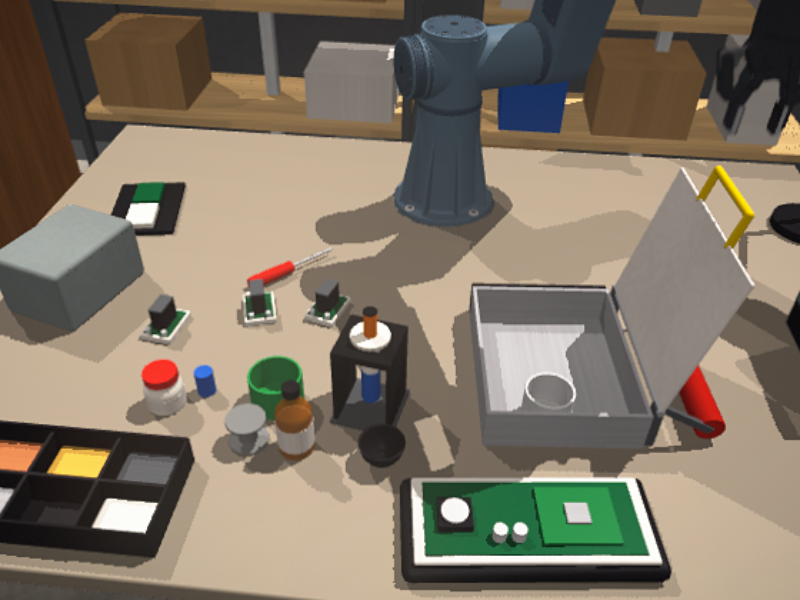

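The lid stands open and is untouched: the handle is at (730, 205) and the gripper is clear at (770, 90). Next I move over the brush.

Emit:
step_arm:
  motion:
    - [0, 50, -8, 0, 0, 0, 120]
    - [0, 100, -16, 0, 0, 0, 90]
    - [0, 150, -24, 0, 0, 0, 90]
    - [0, 200, -32, 0, 0, 0, 90]
    - [30, 250, -40, 0, 0, 0, 90]
    - [70, 300, -48, 0, 0, 0, 90]
    - [110, 350, -56, 0, 0, 0, 90]
    - [140, 400, -64, 0, 0, 0, 90]
    - [160, 450, -70, 0, 0, 0, 90]
    - [170, 483, -74, 0, 0, 0, 90]

```text
time_s: 7.7
eef_pos: [0.646, -0.0821, 0.2708]
eef_rot: [-0.03, -0.706, -0.03, 0.707]
wrist_force: [0.1, 0.8, 1.0]
opening: 0.644
```

Run:
```python
from m import *
go(646,-80,162,-84.9)
shot('top')
for n in('top',):
    im,d=load(n);P=cloud(n,d);z=P[...,2];save('t1',cv2.resize(im[90:270,90:330],(800,600)))
im,d=np.load('/tmp/scene.npz')['im'],np.load('/tmp/scene.npz')['d']
for n in('top','scene'):
    im,d=load(n);P=cloud(n,d);z=P[...,2]*1000;X=P[...,0]*1000;Y=P[...,1]*1000
    hsv=cv2.cvtColor(im,cv2.COLOR_RGB2HSV).astype(int);H,S,V=hsv[...,0],hsv[...,1],hsv[...,2]
    a=np.radians(5.1);xd=np.array([np.cos(a),np.sin(a)]);yd=np.array([-xd[1],xd[0]])
    def rep(name,m):
        for q in clusters(P,m,20):
            c,s,an=rect(q);print(n,name,c,np.array(s),round(an,1),np.median(q[:,2]),len(q))
    rep('walltop',(z>62)&(z<78)&(X>330)&(X<760)&(Y>40)&(Y<360))
    rep('disc',(S<50)&(V>130)&(z>145)&(z<165)&(X<760)&(abs(Y+80)<60))
    m=(z>135)&(z<152)&(X<760)&(abs(Y+80)<70)&(X>500);rep('stand',m)
    rep('pot',(z>50)&(z<70)&(H>45)&(H<80)&(S>120)&(X<760)&(Y<-150))
    rep('potin',(z>-5)&(z<14)&(H>45)&(H<80)&(S>120)&(X<760)&(Y<-150))
```

```text
shift [108.8  -2.1  -0.4] rx -0.2 | tcp [646.  -82.1 270.8] yaw -85.1 tilt 0.06 open 0.64 F [0.1 0.8 1. ] t 7.7 q6 1.18
top walltop [535.0115 204.4169] [246.7933 322.5996] 4.9 0.06877374995509922 1130
top walltop [644.2482 192.0929] [74.7084 74.8323] 146.5 0.06809705075161987 125
top disc [639.1699 -76.42  ] [43.6725 62.2355] 74.8 0.15321893195390224 236
top stand [636.137  -77.2101] [66.0636 88.0073] 80.4 0.14584293923352565 423
top pot [ 624.2924 -212.6254] [19.0222 64.2456] 64.5 0.05913432057625001 43
top potin [ 657.4041 -230.9308] [66.5835 67.1424] 0.3 0.005729380512349724 356
scene walltop [532.5222 213.6069] [264.7773 325.9185] 5.5 0.06779609234822204 2078
scene walltop [563.3307 330.3657] [ 4.2988 60.8835] 5.9 0.07598410315196369 32
scene walltop [627.8614 335.0906] [ 6.0497 33.2473] 175.3 0.07633601410402158 21
scene disc [644.9022 -81.0827] [60.8406 62.1159] 79.4 0.1532827388111827 354
scene stand [647.1693 -79.8612] [91.5729 94.7383] 169.0 0.14524591261578795 1006
scene pot [ 652.571  -227.8639] [79.9958 82.2238] 156.0 0.059317986330924444 181
scene potin [ 627.1151 -241.3702] [24.0475 48.9587] 108.9 0.006729749814264496 66
```

View pics/t1.png

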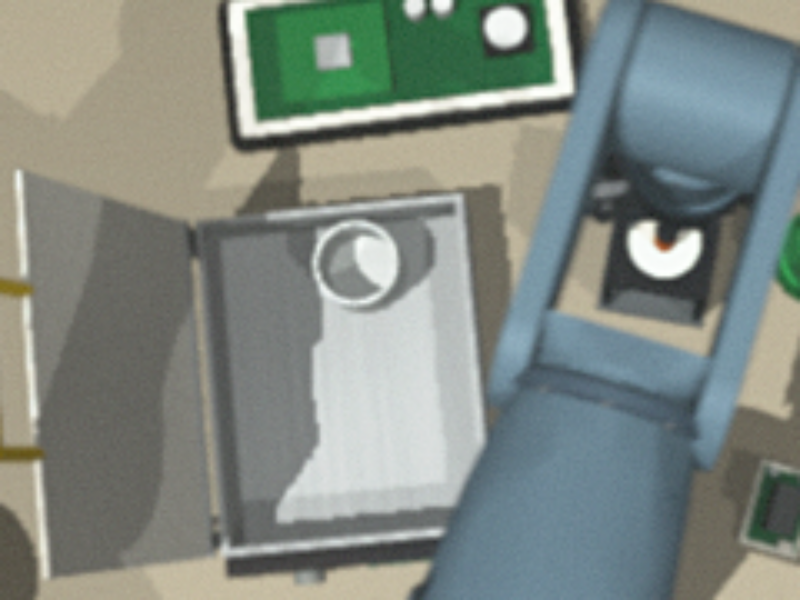

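The cup rim is at (357, 263) in the crop, which gives a cup centre of (644, 192) mm. That fits the handle-derived washer frame, origin about (545, 203.5) mm and yaw 5.1°. The brush stands free under the gripper.

Emit:
step_arm:
  motion:
    - [40, -2, 0, 0, 0, 0, 90]
    - [80, -2, 0, 0, 0, 0, 90]
    - [110, -2, 0, 0, 0, 0, 90]
    - [110, -2, 0, 0, 0, 0, 90]
    - [110, -2, 0, 0, 0, 0, 255]
    - [110, -2, 0, 0, 0, 0, 255]
    - [110, -2, 0, 0, 0, 0, 255]
    - [110, -2, 0, 0, 0, 0, 255]
    - [100, -2, 0, 0, 0, 0, 255]
    - [70, -2, 0, 0, 0, 0, 255]

```text
time_s: 9.0
eef_pos: [0.6445, -0.0769, 0.2003]
eef_rot: [-0.03, -0.705, -0.031, 0.708]
wrist_force: [0.5, 0.5, -0.3]
opening: 0.219
```

Run:
```python
from m import *
go(646,-80,320,-84.9)
```

```text
shift [-119.7    3.    -0.7] rx -0.1 | tcp [644.5 -76.9 200.3] yaw -85.0 tilt 0.26 open 0.22 F [ 0.5  0.5 -0.3] t 9.0 q6 1.18
```

Emit:
step_arm:
  motion:
    - [-30, 2, 0, 0, 0, 0, 255]
    - [-70, 2, 0, 0, 0, 0, 255]
    - [-110, 2, 0, 0, 0, 0, 255]
    - [-115, 10, 0, 0, 0, 0, 255]
    - [-115, 40, 1, 0, 0, 0, 255]
    - [-115, 80, 2, 0, 0, 0, 255]
    - [-115, 120, 3, 0, 0, 0, 255]
    - [-115, 148, 3, 0, 0, 0, 255]
    - [-115, 153, 3, 0, 0, 0, 255]
    - [-115, 153, 3, 0, 0, 0, 255]

```text
time_s: 10.25
eef_pos: [0.6563, -0.2297, 0.316]
eef_rot: [-0.03, -0.706, -0.031, 0.707]
wrist_force: [0.0, 0.5, -1.3]
opening: 0.219
```

Run:
```python
from m import *
go(654.5,-229.7,160,-84.9)
im,d=shot('scene');save('s3',cv2.resize(im[60:300,80:400],(800,600)))
```

```text
shift [156.    0.1   1.6] rx -0.1 | tcp [ 656.3 -229.7  316. ] yaw -85.0 tilt 0.08 open 0.22 F [ 0.   0.5 -1.3] t 10.25 q6 0.98
```

View pics/s3.png

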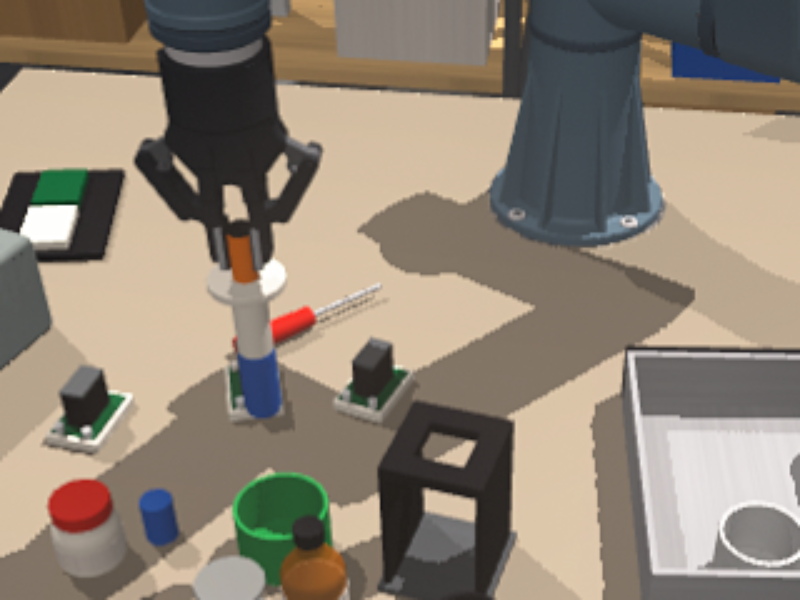

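The brush is held, with its tip at (263, 410) in the crop, above the pot at (282, 510), and the stand's hole is visible at (451, 450). I check the brush's tilt and the hole centre.

Run:
```python
from m import *
c=ctrl.camera_info('scene');K=np.array([[c['fx'],0,c['cx']],[0,c['fy'],c['cy']],[0,0,1]]);T=np.array(c['T'])
def onz(u,v,z):
    p=cv2.undistortPoints(np.array([[[u,v]]],float),K,np.array(c['dist_coeffs']))[0,0]; r=T[:3,:3]@np.array([*p,1]); return (T[:3,3]+r*(z-T[2,3])/r[2])*1000
f=lambda u,v:(80+u/2.5,60+v/2.5)
print('hole',onz(*f(451,450),.145))
for z in (.355,.316,.30,.18,.176): print(z,(pix('scene',[.6563,-.2297,z])[0]-[80,60])*2.5)
im,d=load('scene');P=cloud('scene',d)*1000;hsv=cv2.cvtColor(im,cv2.COLOR_RGB2HSV).astype(int);H,S=hsv[...,0],hsv[...,1]
m=(H>100)&(H<125)&(S>150)&(P[...,2]>150)&(P[...,2]<300)&(P[...,0]>600)&(P[...,0]<700)&(P[...,1]>-260)&(P[...,1]<-190);q=P[m];print('bristle',q.mean(0),q.min(0),q.max(0),len(q))
m=(abs(P[...,2]-308)<12)&(P[...,0]>600)&(P[...,0]<700)&(P[...,1]>-270)&(P[...,1]<-180)&(S<50)&(hsv[...,2]>120);q=P[m];print('disc',rect(q),np.median(q[:,2]))
```

```text
hole [655.7286 -74.8452 145.    ]
0.355 [238.3127 220.4387]
0.316 [244.2908 264.9777]
0.3 [246.6497 282.5804]
0.18 [262.8045 403.567 ]
0.176 [263.3006 407.2943]
bristle [ 662.4257 -225.9175  199.1133] [ 654.006  -243.1395  173.8989] [ 669.6408 -216.5921  234.501 ] 108
disc (array([ 659871.25  , -228679.7656]), [51117.76171875, 58113.125], np.float32(102.37483)) 304.9506319561868
```

Emit:
step_arm:
  motion:
    - [40, 0, 1, 0, 0, 0, 255]
    - [80, 0, 1, 0, 0, 0, 255]
    - [120, 0, 1, 0, 0, 0, 255]
    - [156, 0, 1, 0, 0, 0, 255]
    - [156, 0, 1, 0, 0, 0, 255]
    - [156, 0, 1, 0, 0, 0, 255]
    - [156, 0, 1, 0, 0, 0, 255]
    - [156, 0, 1, 0, 0, 0, 255]
    - [110, 0, 1, 0, 0, 0, 255]
    - [60, 0, 1, 0, 0, 0, 255]

```text
time_s: 11.55
eef_pos: [0.6549, -0.23, 0.2574]
eef_rot: [-0.031, -0.706, -0.031, 0.707]
wrist_force: [1.1, -0.6, -0.3]
opening: 0.211
```

Run:
```python
from m import *
go(654.5,-229.7,316,-84.9)
go(644.2,192,316,-84.9)
```

```text
shift [-58.6  -0.4   0.4] rx -0.1 | tcp [ 654.9 -230.   257.4] yaw -85.0 tilt 0.08 open 0.21 F [ 1.1 -0.6 -0.3] t 11.55 q6 0.98
shift [ -58.3 -421.3  -26.1] rx -0.1 | tcp [ 654.9 -230.   257.4] yaw -85.0 tilt 0.08 open 0.21 F [ 1.1 -0.6 -0.3] t 11.55 q6 0.98
```

Emit:
step_arm:
  motion:
    - [-40, 0, 0, 0, 0, 0, 255]
    - [-70, -20, -1, 0, 0, 0, 255]
    - [-70, -70, -4, 0, 0, 0, 255]
    - [-70, -120, -7, 0, 0, 0, 255]
    - [-70, -170, -10, 0, 0, 0, 255]
    - [-70, -220, -14, 0, 0, 0, 255]
    - [-70, -275, -17, 0, 0, 0, 255]
    - [-70, -330, -20, 0, 0, 0, 255]
    - [-70, -380, -24, 0, 0, 0, 255]
    - [-65, -421, -26, 0, 0, 0, 255]

```text
time_s: 12.8
eef_pos: [0.6445, 0.1937, 0.3232]
eef_rot: [0.031, 0.707, 0.031, -0.706]
wrist_force: [0.1, -0.0, -0.6]
opening: 0.214
```

Emit:
step_arm:
  motion:
    - [0, 0, 0, 0, 0, 0, 255]
    - [0, 0, 0, 0, 0, 0, 255]

```text
time_s: 13.05
eef_pos: [0.6445, 0.1913, 0.3221]
eef_rot: [0.031, 0.707, 0.031, -0.706]
wrist_force: [-0.3, -0.5, -1.2]
opening: 0.213
```

Run:
```python
from m import *
im,d=shot('scene');P=cloud('scene',d)*1000;hsv=cv2.cvtColor(im,cv2.COLOR_RGB2HSV).astype(int);H,S,V=hsv[...,0],hsv[...,1],hsv[...,2];z=P[...,2]
go(644.2,192,165,-84.9);print(pose()[2]['dq'])
p=pose()[0]*1000
near=(abs(P[...,0]-p[0])<60)&(abs(P[...,1]-p[1])<60)
m=(H>100)&(H<125)&(S>150)&near&(z>130);q=P[m];print('bristle',q.mean(0),q.min(0),q.max(0),len(q))
m=(abs(z-(p[2]-10))<20)&near&(S<50)&(V>150);q=P[m];print('disc',rect(q),np.median(q[:,2]))
near=(abs(P[...,0]-644)<50)&(abs(P[...,1]-192)<50)
for zz in(.0,) :
    m=near&(z>62)&(z<76);print('rim',[ (rect(q),np.median(q[:,2])) for q in clusters(P,m,20)])
    a=near&(np.hypot(P[...,0]-644,P[...,1]-192)<28)&(z>0)&(z<40);print('cup floor',np.percentile(z[a],[5,20,50]),a.sum())
save('s4',cv2.resize(im[60:300,240:560],(800,600)))
```

```text
shift [157.2  -1.4   0.5] rx -0.1 | tcp [644.7 190.7 322.2] yaw -85.0 tilt 0.05 open 0.22 F [ 0.2  0.  -1. ] t 13.1 q6 1.6
[-0.0142 -0.0015  0.0022  0.0032 -0.0012  0.0023]
bristle [652.3626 187.6669 211.8527] [641.9923 174.9719 180.0744] [659.0575 204.2209 240.1778] 336
disc (array([647189.    , 188744.0625]), [49546.21484375, 58244.66796875], np.float32(80.15287)) 310.71871671681384
rim [((array([653300.5   , 193845.3125]), [75599.4140625, 99136.2265625], np.float32(13.041312)), np.float64(66.77241843493637))]
cup floor [ 8.5269  9.7399 10.7259] 14
```

View pics/s4.png

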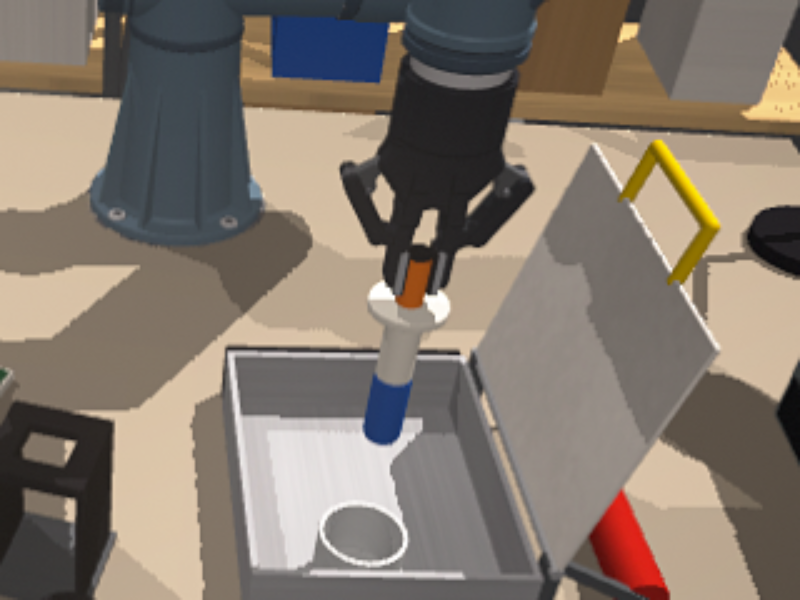

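Emit:
step_arm:
  motion:
    - [40, -1, 0, 0, 0, 0, 255]
    - [80, -1, 0, 0, 0, 0, 255]
    - [120, -1, 0, 0, 0, 0, 255]
    - [160, -1, 0, 0, 0, 0, 255]
    - [160, -1, 0, 0, 0, 0, 255]
    - [160, -1, 0, 0, 0, 0, 255]
    - [160, -1, 0, 0, 0, 0, 255]
    - [130, -1, 0, 0, 0, 0, 255]
    - [105, -1, 0, 0, 0, 0, 255]
    - [105, -1, 0, 0, 0, 0, 255]

```text
time_s: 14.35
eef_pos: [0.6464, 0.1928, 0.2208]
eef_rot: [0.031, 0.709, 0.031, -0.704]
wrist_force: [0.9, -0.0, -0.9]
opening: 0.218
```

Run:
```python
from m import *
go(644.2,192,162,-84.9)
```

```text
shift [58.8  0.7  2.7] rx -0.1 | tcp [646.4 192.8 220.8] yaw -85.0 tilt 0.41 open 0.22 F [ 0.9 -0.  -0.9] t 14.35 q6 1.6
```

Emit:
step_arm:
  motion:
    - [0, 0, 0, 0, 0, 0, 255]
    - [30, 0, 0, 0, 0, 0, 255]
    - [56, 0, 0, 0, 0, 0, 255]
    - [56, 0, 0, 0, 0, 0, 255]
    - [56, 0, 0, 0, 0, 0, 255]
    - [56, 0, 0, 0, 0, 0, 255]
    - [30, 0, 0, 0, 0, 0, 255]
    - [0, 0, 0, 0, 0, 0, 255]
    - [0, 0, 0, 0, 0, 0, 255]
    - [0, 0, 0, 0, 0, 0, 255]

```text
time_s: 15.6
eef_pos: [0.6441, 0.1925, 0.2161]
eef_rot: [-0.031, -0.706, -0.031, 0.707]
wrist_force: [0.2, 0.7, -0.5]
opening: 0.215
```

```bash
cat >> m.py <<'E'
def brush():
    im,d=shot('scene');P=cloud('scene',d)*1000;hsv=cv2.cvtColor(im,cv2.COLOR_RGB2HSV).astype(int);H,S,V=hsv[...,0],hsv[...,1],hsv[...,2];z=P[...,2]
    p=pose()[0]*1000; near=(abs(P[...,0]-p[0])<60)&(abs(P[...,1]-p[1])<60)
    q=P[(H>100)&(H<125)&(S>150)&near&(z>10)];print('bristle z below tcp',(q[:,2]-p[2]).min(),'y-mid off',(q[:,1].min()+q[:,1].max())/2-p[1])
    q=P[(abs(z-(p[2]-10))<22)&near&(S<50)&(V>150)];print('disc',rect(q)[0]/1000-p[:2],np.median(q[:,2])-p[2])
    return im
E
python3 - <<'E'
from m import *
go(646,-79.5,322,-84.9)
brush()
E
```

```text
shift [-105.9  271.1   21.9] rx -0.1 | tcp [644.1 192.5 216.1] yaw -85.0 tilt 0.02 open 0.21 F [ 0.2  0.7 -0.5] t 15.6 q6 1.6
bristle z below tcp -137.5241153730245 y-mid off -23.450821342281074
disc [ 4.7214 -2.6616] -9.13881838746866
```

Emit:
step_arm:
  motion:
    - [-50, 0, 0, 0, 0, 0, 255]
    - [-100, 10, 1, 0, 0, 0, 255]
    - [-108, 55, 5, 0, 0, 0, 255]
    - [-108, 105, 9, 0, 0, 0, 255]
    - [-108, 155, 13, 0, 0, 0, 255]
    - [-108, 205, 17, 0, 0, 0, 255]
    - [-108, 250, 20, 0, 0, 0, 255]
    - [-106, 271, 22, 0, 0, 0, 255]
    - [-106, 271, 22, 0, 0, 0, 255]
    - [-106, 271, 22, 0, 0, 0, 255]

```text
time_s: 16.9
eef_pos: [0.646, -0.0779, 0.322]
eef_rot: [-0.031, -0.706, -0.032, 0.707]
wrist_force: [-0.4, 0.1, -0.6]
opening: 0.216
```

Run:
```python
from m import *
go(646,-79.5,162,-84.9)
im=brush();save('s5',cv2.resize(im[60:300,120:440],(800,600)))
```

```text
shift [160.    1.8   0.1] rx -0.0 | tcp [646.  -77.9 322. ] yaw -84.9 tilt 0.08 open 0.22 F [-0.4  0.1 -0.6] t 16.9 q6 1.18
bristle z below tcp -142.0037345325841 y-mid off -1.769580024427853
disc [ 2.9525 -0.0929] -10.318615445723367
```

View pics/s5.png

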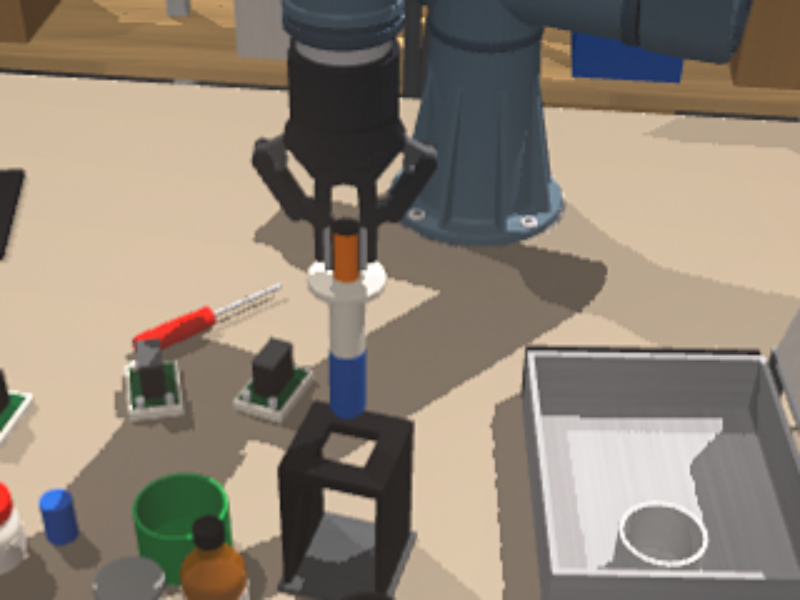

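Emit:
step_arm:
  motion:
    - [25, 2, 0, 0, 0, 0, 255]
    - [40, 2, 0, 0, 0, 0, 255]
    - [55, 2, 0, 0, 0, 0, 255]
    - [70, 2, 0, 0, 0, 0, 255]
    - [70, 2, 0, 0, 0, 0, 255]

```text
time_s: 17.58
eef_pos: [0.6455, -0.0809, 0.2508]
eef_rot: [-0.031, -0.705, -0.031, 0.707]
wrist_force: [0.7, 0.0, -1.6]
opening: 0.216
```

Run:
```python
from m import *
go(646,-79.5,161,-84.9)
im=brush()
```

```text
shift [89.8 -1.3 -0.8] rx -0.1 | tcp [645.5 -80.9 250.8] yaw -85.0 tilt 0.17 open 0.22 F [ 0.7  0.  -1.6] t 17.57 q6 1.18
bristle z below tcp -125.53082887238436 y-mid off -0.864619448140374
disc [ 4.3593 -0.2137] -11.194596506306425
```

Emit:
step_arm:
  motion:
    - [30, -1, 0, 0, 0, 0, 255]
    - [60, -1, 0, 0, 0, 0, 255]
    - [82, -1, 0, 0, 0, 0, 255]
    - [89, -1, 0, 0, 0, 0, 255]
    - [89, -1, 0, 0, 0, 0, 255]
    - [89, -1, 0, 0, 0, 0, 150]
    - [89, -1, 0, 0, 0, 0, 110]
    - [89, -1, 0, 0, 0, 0, 100]
    - [60, -1, 0, 0, 0, 0, 100]
    - [10, -1, 0, 0, 0, 0, 100]

```text
time_s: 18.88
eef_pos: [0.6448, -0.08, 0.2411]
eef_rot: [-0.03, -0.705, -0.031, 0.708]
wrist_force: [0.5, -0.1, -0.2]
opening: 0.607
```

```bash
cat >> m.py <<'E'
W=np.array([545,203.5]);A=np.radians(5.1);RW=np.array([[np.cos(A),-np.sin(A)],[np.sin(A),np.cos(A)]])
def w2(u,v): return W+RW@np.array([u,v])
def mods(n,new=True):
    im,d=shot(n) if new else load(n);P=cloud(n,d);z=P[...,2];V=im.max(-1)
    ok=(P[...,0]>.3)&(P[...,0]<.6)&(P[...,1]<-.1)&(P[...,1]>-.56)
    for nm,m in(('plate',(z>.005)&(z<.02)),('sink',(z>.046)&(z<.064)&(V<100))):
        for q in clusters(P,m&ok,25):
            c,s,a=rect(q)
            if s[1]<100: print(n,nm,c.round(1),np.round(s,1),'ang',round(a,1),'ztop',np.percentile(q[:,2],90).round(4))
    return im
E
python3 - <<'E'
from m import *
go(421.5,-190,200,-84.9)
mods('top');im=mods('scene')
P=cloud('scene',load('scene')[1])*1000;hsv=cv2.cvtColor(im,cv2.COLOR_RGB2HSV).astype(int)
q=P[(hsv[...,1]<50)&(hsv[...,2]>130)&(abs(P[...,2]-153)<9)&(abs(P[...,0]-646)<60)&(abs(P[...,1]+80)<60)];print('disc',rect(q),np.median(q[:,2]))
E
```

```text
shift [ 42.   90.2 231.9] rx -0.1 | tcp [644.8 -80.  241.1] yaw -85.0 tilt 0.29 open 0.61 F [ 0.5 -0.1 -0.2] t 18.88 q6 1.18
top plate [ 501.9 -467.1] [61.4 85.4] ang 172.7 ztop 0.0175
top plate [ 438.  -313.6] [61.7 80.8] ang 16.9 ztop 0.0172
top plate [ 419.9 -188.4] [59.7 85.8] ang 163.6 ztop 0.0171
top sink [ 504.4 -451.7] [ 6.2 43.5] ang 168.4 ztop 0.0588
top sink [ 436.6 -312. ] [26.  44.4] ang 19.1 ztop 0.0599
top sink [ 421.7 -187.2] [24.9 43.8] ang 163.3 ztop 0.0602
scene plate [ 341.7 -297.4] [10.9 73.5] ang 137.9 ztop 0.0196
scene plate [ 436.9 -312.2] [55.6 83.1] ang 17.7 ztop 0.0166
scene plate [ 419.9 -191.4] [63.7 83. ] ang 163.5 ztop 0.0167
scene plate [ 501.5 -464.7] [61.5 82.9] ang 172.2 ztop 0.0169
scene sink [ 437.2 -311.6] [22.3 45.3] ang 18.9 ztop 0.0591
scene sink [ 421.7 -187.8] [25.1 46. ] ang 158.5 ztop 0.0587
scene sink [ 506.6 -457.2] [24.3 47.2] ang 142.1 ztop 0.0557
disc (array([645893.0625, -83588.0469]), [56759.2578125, 60343.1875], np.float32(91.80447)) 153.18289764422866
```

Emit:
step_arm:
  motion:
    - [0, 10, 40, 3, 0, 0, 100]
    - [0, 28, 80, 7, 0, 0, 100]
    - [10, 44, 120, 12, 0, 0, 100]
    - [40, 60, 160, 16, 0, 0, 100]
    - [80, 76, 200, 21, 0, 0, 100]
    - [120, 89, 232, 21, 0, 0, 100]
    - [130, 89, 232, 21, 0, 0, 100]
    - [130, 89, 232, 21, 0, 0, 100]

```text
time_s: 19.98
eef_pos: [0.4233, -0.1893, 0.1127]
eef_rot: [-0.099, 0.7, -0.098, -0.7]
wrist_force: [-0.2, 0.2, 0.3]
opening: 0.608
```

Run:
```python
from m import *
go(421,-188.5,24,-106)
mods('scene')
```

```text
shift [88.7 -0.1  2.4] rx -0.0 | tcp [ 423.3 -189.3  112.7] yaw -106.0 tilt 0.02 open 0.61 F [-0.2  0.2  0.3] t 19.98 q6 1.17
scene plate [ 336.1 -293.7] [11.5 85.1] ang 140.9 ztop 0.0193
scene plate [ 436.4 -311.9] [57.5 83.8] ang 17.0 ztop 0.0169
scene plate [ 418.3 -190.9] [64.4 89.2] ang 166.3 ztop 0.0167
scene plate [ 500.4 -463.6] [57.9 84.3] ang 171.5 ztop 0.0167
scene sink [ 422.3 -188.6] [25.4 44.8] ang 163.2 ztop 0.059
scene sink [ 438.4 -311.6] [23.6 46.9] ang 17.4 ztop 0.059
scene sink [ 507.  -457.9] [21. 49.] ang 144.0 ztop 0.0556
```

Emit:
step_arm:
  motion:
    - [40, 0, 1, 0, 0, 0, 100]
    - [75, 0, 1, 0, 0, 0, 100]
    - [88, 0, 1, 0, 0, 0, 100]
    - [88, 0, 1, 0, 0, 0, 100]
    - [88, 0, 1, 0, 0, 0, 255]
    - [88, 0, 1, 0, 0, 0, 255]
    - [88, 0, 1, 0, 0, 0, 255]
    - [70, 0, 1, 0, 0, 0, 255]
    - [20, 0, 1, 0, 0, 0, 255]
    - [-30, 0, 1, 0, 0, 0, 255]

```text
time_s: 21.28
eef_pos: [0.4215, -0.1887, 0.144]
eef_rot: [0.098, -0.7, 0.098, 0.7]
wrist_force: [0.3, -0.2, -0.9]
opening: 0.271
```

Run:
```python
from m import *
for u,v in((-85,-60),(-85,60),(15,60),(0,0)):print(u,v,w2(u,v))
go(*w2(-85,60),150,-84.9)
```

```text
-85 -60 [465.6702 136.1815]
-85 60 [455.0029 255.7064]
15 60 [554.607  264.5959]
0 0 [545.  203.5]
shift [  -5.8 -436.5   90.2] rx -21.1 | tcp [ 421.5 -188.7  144. ] yaw -106.0 tilt 0.04 open 0.27 F [ 0.3 -0.2 -0.9] t 21.27 q6 1.17
```

Emit:
step_arm:
  motion:
    - [-20, -30, 6, 0, 0, 0, 255]
    - [-30, -75, 15, -2, 0, 0, 255]
    - [-30, -120, 24, -5, 0, 0, 255]
    - [-30, -165, 34, -8, 0, 0, 255]
    - [-30, -210, 43, -11, 0, 0, 255]
    - [-30, -255, 52, -14, 0, 0, 255]
    - [-30, -300, 62, -17, 0, 0, 255]
    - [-30, -345, 71, -20, 0, 0, 255]
    - [-30, -395, 81, -21, 0, 0, 255]
    - [-30, -436, 90, -21, 0, 0, 255]

```text
time_s: 22.52
eef_pos: [0.4553, 0.2568, 0.1731]
eef_rot: [0.031, 0.707, 0.031, -0.706]
wrist_force: [0.0, -0.1, -1.3]
opening: 0.273
```

Emit:
step_arm:
  motion:
    - [0, 0, 0, 0, 0, 0, 255]
    - [0, 0, 0, 0, 0, 0, 255]

```text
time_s: 22.78
eef_pos: [0.4552, 0.2546, 0.1726]
eef_rot: [-0.031, -0.706, -0.031, 0.707]
wrist_force: [-0.6, -0.1, -1.4]
opening: 0.271
```

Run:
```python
from m import *
go(*w2(-85,60),31,-84.9)
im,d=shot('scene');save('s6',cv2.resize(im[60:300,240:560],(800,600)))
P=cloud('scene',d);z=P[...,2];V=im.max(-1);p=pose()[0]
q=P[(abs(P[...,0]-p[0])<.07)&(abs(P[...,1]-p[1])<.07)&(z>p[2]-.06)&(z<p[2]+.01)]*1000
print('low',np.percentile(q[:,2]-p[2]*1000,[1,5,10]))
```

```text
shift [141.6  -1.1   0. ] rx -0.0 | tcp [455.2 254.6 172.6] yaw -84.9 tilt 0.03 open 0.27 F [-0.6 -0.1 -1.4] t 22.77 q6 1.77
low [-25.2217 -22.9091 -20.6054]
```

View pics/s6.png

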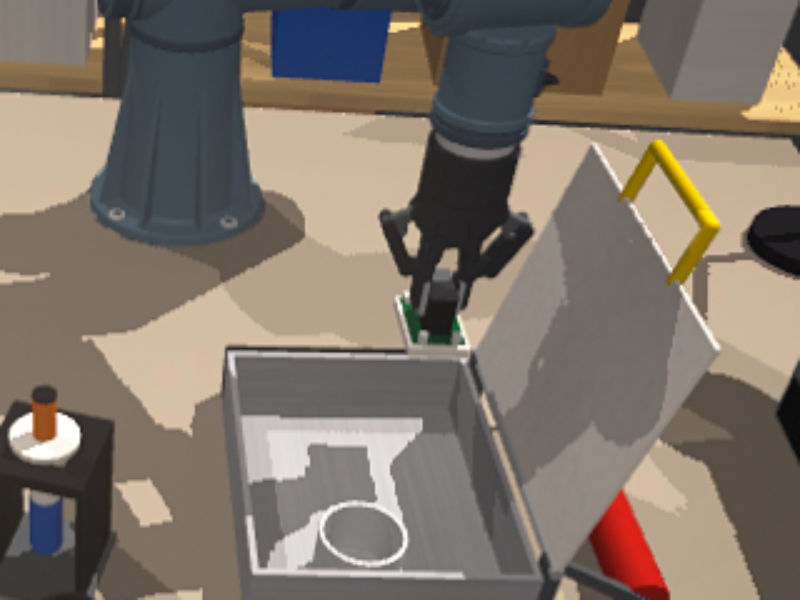

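Emit:
step_arm:
  motion:
    - [40, 1, 0, 0, 0, 0, 255]
    - [80, 2, 0, 0, 0, 0, 255]
    - [115, 2, 0, 0, 0, 0, 255]
    - [132, 2, 0, 0, 0, 0, 255]
    - [141, 2, 0, 0, 0, 0, 255]
    - [141, 2, 0, 0, 0, 0, 255]
    - [141, 2, 0, 0, 0, 0, 140]
    - [141, 2, 0, 0, 0, 0, 130]
    - [110, 2, 0, 0, 0, 0, 130]
    - [60, 2, 0, 0, 0, 0, 130]

```text
time_s: 24.08
eef_pos: [0.4543, 0.2525, 0.1122]
eef_rot: [-0.031, -0.705, -0.031, 0.708]
wrist_force: [0.8, 0.8, -0.0]
opening: 0.49
```

```bash
cat >> m.py <<'E'
def basin(n):
    im,d=shot(n);P=cloud(n,d)*1000;uv=(P[...,:2]-W)@RW;z=P[...,2];V=im.max(-1);ok=(abs(uv[...,0])<140)&(abs(uv[...,1])<112)&(np.hypot(uv[...,0]-98,uv[...,1]+20)>45)
    Q=np.dstack([uv/1000,z/1000])
    for nm,m in(('plate',(z>13)&(z<26)),('sink',(z>52)&(z<72)&(V<110))):
        for q in clusters(Q,m&ok,25):
            c,s,a=rect(q);print(n,nm,'washer uv',c.round(1),np.round(s,1),'ang',round(a,1),'z',np.round(np.percentile(q[:,2],[10,50,90])*1000,1))
    return im
E
python3 - <<'E'
from m import *
basin('scene');mods('scene',False)
go(437,-312,130,-72)
E
```

```text
scene plate washer uv [-85.4  55. ] [56.6 82.8] ang 178.3 z [15.4 18.8 22.3]
scene sink washer uv [-84.9  55.7] [26.9 47. ] ang 178.9 z [54.  60.3 64.2]
scene plate [ 338.6 -294.6] [11.8 81.1] ang 138.9 ztop 0.0189
scene plate [ 437.3 -312.1] [59.  85.1] ang 20.8 ztop 0.0169
scene plate [ 497.1 -463. ] [61.1 94.4] ang 165.9 ztop 0.0167
scene sink [ 455.8 -305.5] [ 6.8 22.5] ang 108.5 ztop 0.0558
scene sink [ 507.2 -458.2] [21.1 46.3] ang 141.6 ztop 0.0554
shift [-11.4 562.   71.7] rx -13.0 | tcp [459.1 254.2 120.1] yaw -85.0 tilt 0.48 open 0.49 F [3.9 3.2 4.5] t 24.12 q6 1.76
```

Emit:
step_arm:
  motion:
    - [-40, 0, 0, 0, 0, 0, 130]
    - [-60, 30, 4, 0, 0, 0, 120]
    - [-60, 75, 10, -1, 0, 0, 100]
    - [-60, 120, 16, -3, 0, 0, 100]
    - [-60, 165, 22, -5, 0, 0, 100]
    - [-60, 210, 28, -7, 0, 0, 100]
    - [-60, 260, 34, -9, 0, 0, 100]
    - [-60, 310, 40, -11, 0, 0, 100]
    - [-60, 360, 46, -12, 0, 0, 100]
    - [-55, 410, 52, -13, 0, 0, 100]

```text
time_s: 25.38
eef_pos: [0.44, -0.1621, 0.1684]
eef_rot: [0.111, 0.699, 0.11, -0.698]
wrist_force: [-0.1, 0.3, 0.6]
opening: 0.608
```

Run:
```python
from m import *
go(437,-312,130,-72)
```

```text
shift [ 38.6 141.5  49.4] rx 0.0 | tcp [ 440.  -162.1  168.4] yaw -72.0 tilt 0.15 open 0.61 F [-0.1  0.3  0.6] t 25.38 q6 0.65
```

Emit:
step_arm:
  motion:
    - [0, 40, 14, 0, 0, 0, 100]
    - [15, 80, 28, 0, 0, 0, 100]
    - [30, 115, 40, 0, 0, 0, 100]
    - [40, 141, 49, 0, 0, 0, 100]
    - [40, 141, 49, 0, 0, 0, 100]
    - [40, 141, 49, 0, 0, 0, 100]

```text
time_s: 26.12
eef_pos: [0.4367, -0.3087, 0.1278]
eef_rot: [0.111, 0.698, 0.111, -0.698]
wrist_force: [-0.0, 0.1, 0.4]
opening: 0.61
```

Run:
```python
from m import *
mods('scene');basin('scene')
go(437.2,-312,24,-72)
```

```text
scene plate [ 337.6 -293.5] [12.3 85. ] ang 141.0 ztop 0.0187
scene plate [ 436.8 -312.3] [55.5 83.8] ang 17.8 ztop 0.0164
scene plate [ 501.7 -464.9] [59.9 83.2] ang 169.9 ztop 0.0165
scene sink [ 437.  -311.9] [23.  46.1] ang 14.5 ztop 0.0591
scene sink [ 503.6 -465.4] [26.  45.6] ang 172.8 ztop 0.0591
scene plate washer uv [-85.1  54.8] [56.4 81.1] ang 178.5 z [15.9 19.5 23. ]
scene sink washer uv [-84.7  55.2] [25.3 45.2] ang 179.0 z [53.6 58.  62.8]
shift [104.1   3.4   1. ] rx 0.1 | tcp [ 437.  -308.4  128.1] yaw -71.9 tilt 0.03 open 0.61 F [-1.2  0.3 -0.4] t 26.23 q6 0.42
```

Emit:
step_arm:
  motion:
    - [40, 3, 1, 0, 0, 0, 100]
    - [85, 3, 1, 0, 0, 0, 100]
    - [103, 3, 1, 0, 0, 0, 100]
    - [103, 3, 1, 0, 0, 0, 100]
    - [103, 3, 1, 0, 0, 0, 255]
    - [103, 3, 1, 0, 0, 0, 255]
    - [103, 3, 1, 0, 0, 0, 255]
    - [80, 3, 1, 0, 0, 0, 255]
    - [30, 3, 1, 0, 0, 0, 255]
    - [-20, 3, 1, 0, 0, 0, 255]

```text
time_s: 27.48
eef_pos: [0.4364, -0.3122, 0.1491]
eef_rot: [-0.111, -0.698, -0.111, 0.698]
wrist_force: [0.6, -0.3, -1.5]
opening: 0.273
```

Run:
```python
from m import *
go(*w2(15,57),172,-84.9)
```

```text
shift [ -22.8 -509.  -290.1] rx 12.9 | tcp [ 436.4 -312.2  149.1] yaw -72.0 tilt 0.02 open 0.27 F [ 0.6 -0.3 -1.5] t 27.48 q6 0.41
```

Emit:
step_arm:
  motion:
    - [-20, -26, -15, 0, 0, 0, 255]
    - [-25, -65, -37, 0, 0, 0, 255]
    - [-25, -104, -59, 2, 0, 0, 255]
    - [-25, -143, -82, 4, 0, 0, 255]
    - [-25, -182, -104, 6, 0, 0, 255]
    - [-25, -221, -126, 8, 0, 0, 255]
    - [-25, -260, -148, 10, 0, 0, 255]
    - [-25, -303, -173, 12, 0, 0, 255]
    - [-25, -346, -197, 13, 0, 0, 255]
    - [-25, -389, -222, 13, 0, 0, 255]

```text
time_s: 28.72
eef_pos: [0.5276, 0.1277, 0.1732]
eef_rot: [0.031, 0.707, 0.031, -0.706]
wrist_force: [1.7, 0.6, -1.4]
opening: 0.276
```

Run:
```python
from m import *
go(*w2(15,57),172,-84.9)
```

```text
shift [   1.2 -131.   -38.8] rx -0.1 | tcp [527.6 127.7 173.2] yaw -85.0 tilt 0.06 open 0.28 F [ 1.7  0.6 -1.4] t 28.73 q6 1.5
```

Emit:
step_arm:
  motion:
    - [0, -40, -12, 0, 0, 0, 255]
    - [0, -80, -24, 0, 0, 0, 255]
    - [0, -115, -34, 0, 0, 0, 255]
    - [0, -129, -39, 0, 0, 0, 255]
    - [0, -129, -39, 0, 0, 0, 255]
    - [0, -129, -39, 0, 0, 0, 255]

```text
time_s: 29.48
eef_pos: [0.5549, 0.2569, 0.1726]
eef_rot: [-0.031, -0.706, -0.03, 0.707]
wrist_force: [0.3, -0.7, -0.7]
opening: 0.268
```

Run:
```python
from m import *
go(*w2(15,57),31,-84.9)
im,d=shot('scene');save('s7',cv2.resize(im[60:300,240:560],(800,600)))
```

```text
shift [141.6  -4.8  -0.4] rx -0.1 | tcp [554.9 256.9 172.6] yaw -85.0 tilt 0.04 open 0.27 F [ 0.3 -0.7 -0.7] t 29.48 q6 1.72
```

View pics/s7.png

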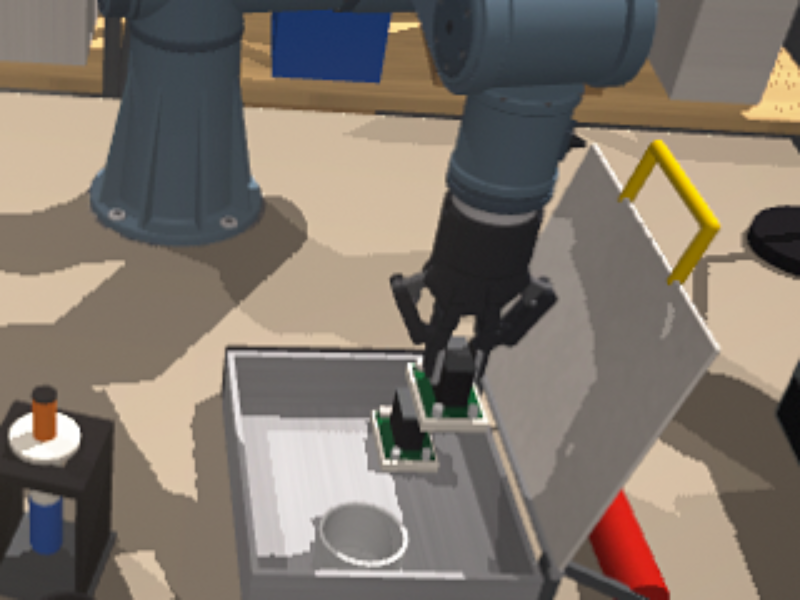

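Emit:
step_arm:
  motion:
    - [40, 6, 0, 0, 0, 0, 255]
    - [80, 6, 0, 0, 0, 0, 255]
    - [115, 6, 0, 0, 0, 0, 255]
    - [132, 6, 0, 0, 0, 0, 255]
    - [141, 6, 0, 0, 0, 0, 255]
    - [141, 6, 0, 0, 0, 0, 255]
    - [141, 6, 0, 0, 0, 0, 140]
    - [141, 6, 0, 0, 0, 0, 130]
    - [110, 6, 0, 0, 0, 0, 130]
    - [60, 6, 0, 0, 0, 0, 130]

```text
time_s: 30.78
eef_pos: [0.5541, 0.2517, 0.1117]
eef_rot: [-0.031, -0.705, -0.031, 0.708]
wrist_force: [1.3, -0.1, 0.0]
opening: 0.49
```

Run:
```python
from m import *
basin('scene');mods('scene',False)
go(503,-465,150,-97)
```

```text
scene plate washer uv [-84.3  55. ] [56.1 79.6] ang 178.9 z [16.4 19.7 23.9]
scene plate washer uv [16.8 44.5] [56.5 84.5] ang 179.1 z [15.6 18.6 23.9]
scene sink washer uv [-66.7  62.6] [ 9.6 15.9] ang 130.8 z [54.1 59.7 64.4]
scene sink washer uv [14.3 45.2] [25.1 51.6] ang 0.6 z [54.5 60.9 64. ]
scene plate [ 500.6 -467. ] [66.1 84.5] ang 169.5 ztop 0.0164
scene sink [ 507.1 -457.3] [20.4 47.2] ang 145.0 ztop 0.0557
shift [-31.2 710.4 118.7] rx 12.0 | tcp [559.1 253.2 120.8] yaw -85.0 tilt 0.51 open 0.49 F [4.  2.2 5. ] t 30.82 q6 1.71
```

Emit:
step_arm:
  motion:
    - [-40, 0, 0, 0, 0, 0, 130]
    - [-60, 30, 5, 0, 0, 0, 120]
    - [-60, 78, 13, 1, 0, 0, 100]
    - [-60, 126, 21, 2, 0, 0, 100]
    - [-60, 174, 29, 3, 0, 0, 100]
    - [-60, 222, 37, 4, 0, 0, 100]
    - [-60, 272, 45, 5, 0, 0, 100]
    - [-60, 324, 54, 6, 0, 0, 100]
    - [-60, 376, 63, 7, 0, 0, 100]
    - [-60, 428, 71, 8, 0, 0, 100]

```text
time_s: 32.08
eef_pos: [0.5222, -0.1823, 0.1731]
eef_rot: [-0.018, 0.707, -0.019, -0.706]
wrist_force: [1.0, -0.1, 0.3]
opening: 0.61
```

Run:
```python
from m import *
go(502,-465,150,-97)
```

```text
shift [ 23.3 283.3   5.3] rx 4.0 | tcp [ 522.2 -182.3  173.1] yaw -93.0 tilt 0.08 open 0.61 F [ 1.  -0.1  0.3] t 32.08 q6 1.07
```

Emit:
step_arm:
  motion:
    - [0, 50, 1, 1, 0, 0, 100]
    - [0, 100, 2, 2, 0, 0, 100]
    - [0, 150, 3, 3, 0, 0, 100]
    - [5, 200, 4, 4, 0, 0, 100]
    - [12, 245, 5, 4, 0, 0, 100]
    - [20, 275, 5, 4, 0, 0, 100]
    - [23, 283, 5, 4, 0, 0, 100]
    - [23, 283, 5, 4, 0, 0, 100]
    - [23, 283, 5, 4, 0, 0, 100]

```text
time_s: 33.2
eef_pos: [0.5031, -0.4616, 0.15]
eef_rot: [-0.043, 0.706, -0.043, -0.706]
wrist_force: [0.3, 0.0, -1.3]
opening: 0.606
```

Run:
```python
from m import *
im=mods('scene');save('s8',cv2.resize(im[60:300,40:360],(800,600)))
go(502.5,-465,24,-97)
```

```text
scene plate [ 351.4 -307. ] [23.4 96.4] ang 124.7 ztop 0.0192
scene plate [ 501.8 -464.7] [61.9 90. ] ang 167.7 ztop 0.0171
scene sink [ 502.6 -465.3] [26.1 46.3] ang 172.6 ztop 0.059
shift [126.2   3.4   0.3] rx 0.1 | tcp [ 503.2 -461.6  150.2] yaw -96.9 tilt 0.02 open 0.61 F [ 0.1 -0.2 -0.3] t 33.25 q6 0.78
```

View pics/s8.png

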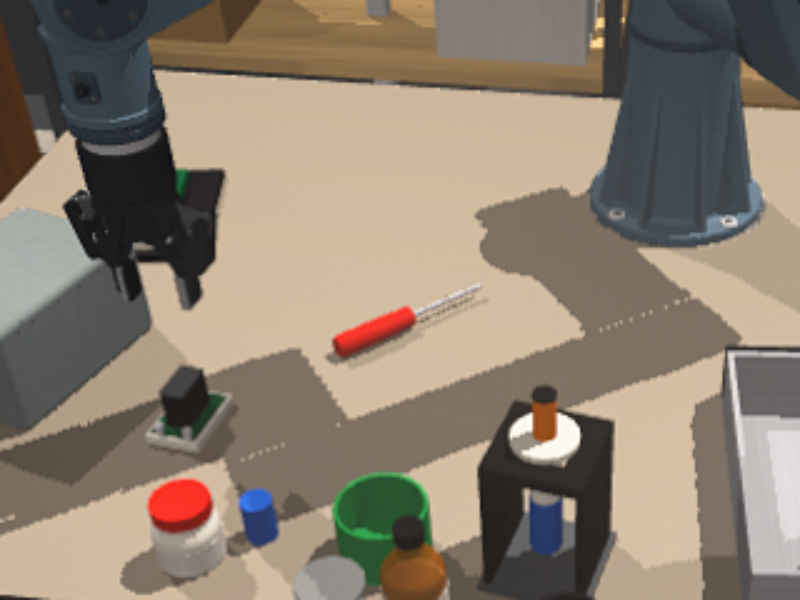

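The last module is at (185, 410) in the crop. The brush hangs in the stand and the bystanders are unmoved.

Emit:
step_arm:
  motion:
    - [45, 3, 0, 0, 0, 0, 110]
    - [90, 3, 0, 0, 0, 0, 110]
    - [117, 3, 0, 0, 0, 0, 110]
    - [126, 3, 0, 0, 0, 0, 110]
    - [126, 3, 0, 0, 0, 0, 255]
    - [126, 3, 0, 0, 0, 0, 255]
    - [126, 3, 0, 0, 0, 0, 255]
    - [110, 3, 0, 0, 0, 0, 255]
    - [60, 3, 0, 0, 0, 0, 255]
    - [10, 3, 0, 0, 0, 0, 255]

```text
time_s: 34.5
eef_pos: [0.502, -0.4657, 0.1419]
eef_rot: [-0.043, 0.706, -0.043, -0.706]
wrist_force: [0.8, 0.0, -1.1]
opening: 0.266
```

Run:
```python
from m import *
go(*w2(-75,-50),172,-84.9);print(w2(-75,-50))
```

```text
shift [ -30.2 -604.9  101.7] rx -12.1 | tcp [ 502.  -465.7  141.9] yaw -97.0 tilt 0.0 open 0.27 F [ 0.8  0.  -1.1] t 34.5 q6 0.77
[474.7416 147.0309]
```

Emit:
step_arm:
  motion:
    - [-20, -25, 4, 0, 0, 0, 255]
    - [-30, -68, 11, -1, 0, 0, 255]
    - [-30, -112, 19, -2, 0, 0, 255]
    - [-30, -156, 26, -3, 0, 0, 255]
    - [-30, -202, 34, -5, 0, 0, 255]
    - [-30, -250, 42, -7, 0, 0, 255]
    - [-30, -298, 50, -9, 0, 0, 255]
    - [-30, -346, 58, -11, 0, 0, 255]
    - [-30, -394, 66, -12, 0, 0, 255]
    - [-30, -440, 74, -12, 0, 0, 255]

```text
time_s: 35.75
eef_pos: [0.4824, -0.0186, 0.1712]
eef_rot: [0.031, 0.707, 0.031, -0.706]
wrist_force: [0.9, 0.2, -0.9]
opening: 0.272
```

Run:
```python
from m import *
go(*w2(-75,-50),172,-84.9)
```

```text
shift [  -0.9 -165.7   -6.9] rx -0.1 | tcp [482.4 -18.6 171.2] yaw -85.0 tilt 0.13 open 0.27 F [ 0.9  0.2 -0.9] t 35.75 q6 1.2
```

Emit:
step_arm:
  motion:
    - [0, -45, -2, 0, 0, 0, 255]
    - [0, -90, -4, 0, 0, 0, 255]
    - [0, -130, -6, 0, 0, 0, 255]
    - [0, -158, -7, 0, 0, 0, 255]
    - [0, -164, -7, 0, 0, 0, 255]
    - [0, -164, -7, 0, 0, 0, 255]
    - [0, -164, -7, 0, 0, 0, 255]

```text
time_s: 36.62
eef_pos: [0.4751, 0.143, 0.1699]
eef_rot: [0.031, 0.707, 0.03, -0.706]
wrist_force: [0.3, -0.6, -1.3]
opening: 0.272
```

Run:
```python
from m import *
go(*w2(-75,-50),31,-84.9)
im,d=shot('scene');save('s9',cv2.resize(im[60:300,240:560],(800,600)))
```

```text
shift [138.9  -4.1   0.1] rx -0.1 | tcp [475.1 143.  169.9] yaw -85.0 tilt 0.03 open 0.27 F [ 0.3 -0.6 -1.3] t 36.62 q6 1.54
```

View pics/s9.png

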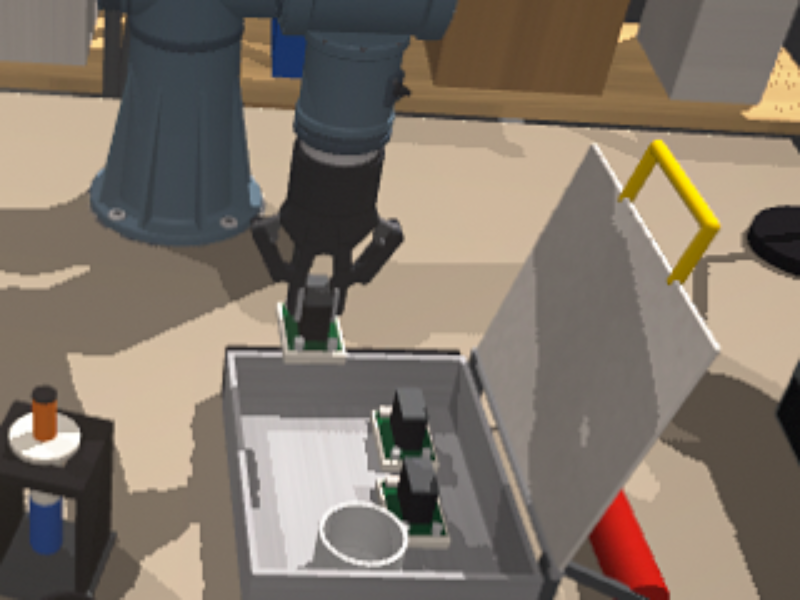

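Two modules lie flat in the basin at (405, 430) and (415, 505), and the third hangs level at (315, 325). I lower it.

Emit:
step_arm:
  motion:
    - [40, -3, 0, 0, 0, 0, 255]
    - [80, -3, 0, 0, 0, 0, 255]
    - [113, -3, 0, 0, 0, 0, 255]
    - [130, -3, 0, 0, 0, 0, 255]
    - [138, -3, 0, 0, 0, 0, 255]
    - [138, -3, 0, 0, 0, 0, 255]
    - [138, -3, 0, 0, 0, 0, 140]
    - [138, -3, 0, 0, 0, 0, 130]
    - [110, -3, 0, 0, 0, 0, 130]
    - [60, -3, 0, 0, 0, 0, 130]

```text
time_s: 37.92
eef_pos: [0.473, 0.1468, 0.1092]
eef_rot: [-0.031, -0.705, -0.031, 0.708]
wrist_force: [0.9, -0.7, -0.5]
opening: 0.492
```

Emit:
step_arm:
  motion:
    - [-50, 0, 0, 0, 0, 0, 130]
    - [-80, 40, 20, 0, 0, 0, 130]
    - [-80, 90, 40, 0, 0, 0, 130]
    - [-80, 140, 60, 0, 0, 0, 130]
    - [-80, 190, 80, 0, 0, 0, 130]
    - [-80, 240, 100, 0, 0, 0, 130]
    - [-80, 280, 110, 0, 0, 0, 130]
    - [-80, 280, 110, 0, 0, 0, 130]

```text
time_s: 38.92
eef_pos: [0.3893, -0.1441, 0.1903]
eef_rot: [0.03, 0.707, 0.029, -0.706]
wrist_force: [-0.7, 0.1, -0.2]
opening: 0.488
```

Run:
```python
from m import *
im=basin('scene');save('s10',cv2.resize(im,(800,600)));im=basin('top');save('t10',cv2.resize(im,(800,600)))
for n in('top','scene'):
    im,d=load(n);P=cloud(n,d)*1000;S=cv2.cvtColor(im,cv2.COLOR_RGB2HSV)[...,1]
    q=P[(S<50)&(im.max(-1)>130)&(abs(P[...,2]-153)<9)&(abs(P[...,0]-646)<60)&(abs(P[...,1]+80)<60)];print('disc',rect(q)[0]/1000,np.median(q[:,2]))
go(0,0,0,-84.9)
```

```text
scene plate washer uv [-74.4 -51.8] [56.1 83.8] ang 179.6 z [16.1 19.4 21.9]
scene plate washer uv [-84.9  55.1] [56.7 81.2] ang 178.7 z [16.3 19.8 22.8]
scene plate washer uv [15.3 45.8] [56.  84.1] ang 2.6 z [15.3 18.3 22.6]
scene sink washer uv [-85.1  53.2] [23.9 49.4] ang 5.7 z [53.6 59.  62.9]
scene sink washer uv [-59.7 -56.2] [14.7 31. ] ang 49.4 z [54.5 57.6 61.7]
scene sink washer uv [14.6 45.8] [26.  50.6] ang 179.8 z [55.1 61.7 64. ]
top plate washer uv [16.2 45.9] [57.6 80.5] ang 179.8 z [15.4 19.  23.7]
top plate washer uv [-75.  -52.9] [56.7 80.1] ang 178.5 z [16.  19.  23.1]
top plate washer uv [-85.4  56.1] [58.2 80.2] ang 179.0 z [15.8 19.1 22.8]
top sink washer uv [16.5 46. ] [25.6 44.6] ang 180.0 z [57.7 62.1 65.5]
top sink washer uv [-74.  -57.6] [14.6 42.6] ang 0.3 z [56.1 63.  66. ]
top sink washer uv [-84.6  50.2] [14.  42.6] ang 0.4 z [55.6 61.2 66. ]
disc [645.9686 -82.14  ] 153.47455145906562
disc [642.7179 -83.2766] 153.1553455869335
shift [ 189.7 -174.5  375.9] rx -0.2 | tcp [ 389.5 -141.6  189.8] yaw -85.1 tilt 0.03 open 0.49 F [-0.1  0.3  0.5] t 39.02 q6 0.85
```

View pics/s10.png

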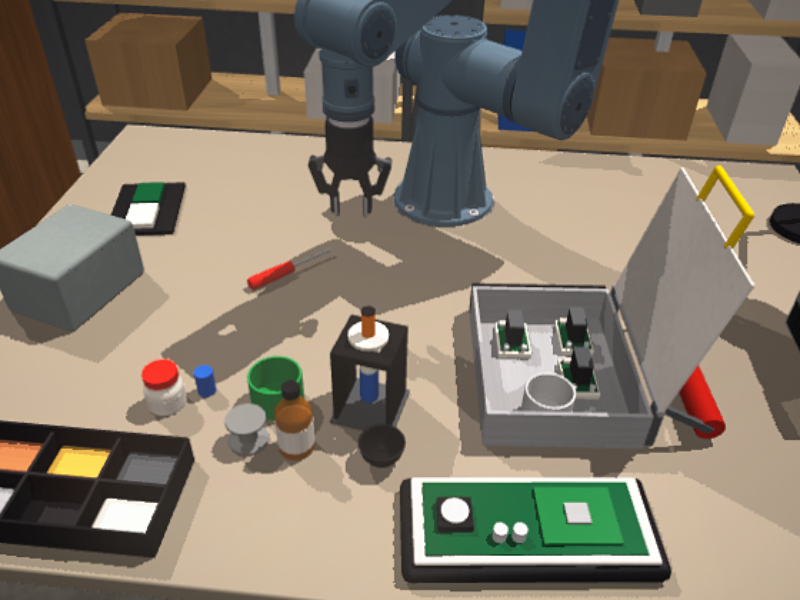

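View pics/t10.png

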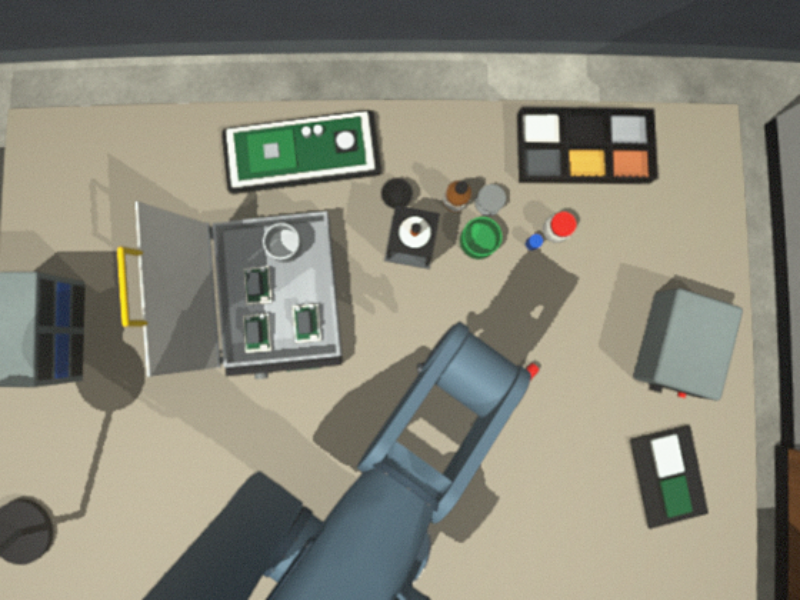

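Both views agree. Three modules lie flat in the basin at (513, 335), (573, 330) and (578, 370) in the scene view. The lid is open, the brush hangs at (368, 335), and no module is left on the bench. Handing in.

```bash
python3 -c "
from bench import ctrl
print(ctrl.hand_in())"
```

```text
the job is handed in; nothing more can be done
None
```

I did every part of the task and handed the job in at about 39 s on the robot clock; no verdict came back.

**What I did**
- **Lid:** I carried it by the handle along its arc to about 1.77 rad and let go, and it stayed open.
- **Brush:** I dipped it in the pot and made two strokes in the cup. By my measurements the tip came within about 10–14 mm of the cup's floor and rose about 60 mm above it each time. I then hung the brush back in its stand.
- **Modules:** Three were present, and all went into the washer.

**Last checks, from both cameras**
- **Modules:** They lie flat on the floor at about (-75, -52), (-85, 55) and (16, 46) mm in the washer frame, clear of each other and of the cup. No module is left on the bench.
- **Brush and lid:** The brush's guard disc lies on the stand, a few mm from the hole's centre. The lid is open and nothing touches it.
- **Bystanders:** They look unmoved; I judged this by eye from the pictures.

**Less certain**
- **Depths:** The pot and cup depths come from the tool position and the measured brush length, not from seeing the tip, because the pot and cup walls hide it.
- **Hole position:** One early reading of the hole's centre, taken by eye, was about 8 mm off the plate measurement. I used the plate value, and the brush went in without resistance.

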